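Glue up a chopping board: set the hold-down, pump the bar clamp, keep it squeezed

TASK

A small wooden chopping board is being glued together on the plywood jig: first wind the crank of the blue hold-down clockwise until its foot presses firmly on the pale main panel, so that it cannot ride up. Then pump the orange trigger of the bar clamp, squeezing it towards its grip and letting it spring back, until the sliding jaw has pushed the dark edge strip fully home against the panel. Finish still holding the trigger gently squeezed, so that the closed joint stays under snug pressure without crushing the wood, and leave the glue bottle, tape roll and cup where they are.

Things in the scene. Friction and masses are not known exactly. Their poses are not given: they have to be found in the camera images.
- base: Plywood base of the jig, 172 x 230 x 12 mm, fixed, x from -88 to 84 and y from -134 to 96 mm of its origin, which lies on the worktop; x, y in its plane, z up. All x, y below are this frame's. The bar clamp lies along y at x = -20 mm, fixed head at the -y end, sliding jaw at the +y end; the hold-down stands at x = +25 to +80 mm, y = 0.
- panel: Pale main panel of the board, loose, 130 (x) x 100 (y) x 22 mm, lying on the base (top 34 mm above the worktop), its -y edge against the orange pad of the clamp's fixed head. Origin at the centre of its underside; axes as the base's.
- panel_edge (a point): Middle of the panel's +y edge face (the glue face), at half thickness. It has two blind holes for the strip's dowels. Axes as the panel's.
- strip: Dark edge strip of the board, loose, 130 (x) x 30 (y) x 22 mm, lying on the base at the panel's +y side with a gap of 4 to 8 mm between them at the start; two 8 mm dowels, already entered in the panel's holes, guide it straight. Origin at the centre of its underside; axes as the base's.
- strip_edge (a point): Middle of the strip's -y face (the glue face), at half thickness: the joint is closed when it meets panel_edge.
- strip_back (a point): Middle of the strip's +y face, at half thickness, on which the jaw's pad comes to press.
- crank (a joint): Angle of the hold-down's crank (rad), growing clockwise seen from above; starts anywhere from 0 to 2.5. One turn (6.28 rad) lowers crank, screw and foot together by 10 mm. Stiff thread: it needs about 0.1 N m (3 N at the knob) and stays where it is left.
- crank_axis (a point): On the crank's vertical axis, at the level of the top of the crank's flat arm (12 to 15 cm above the worktop). The arm is 8 mm thick.
- crank_knob (a point): Middle height of the crank's dark wooden knob, 32 mm out from the axis: upright, 19 mm across, 36 mm high (18 mm above and below this point), free to spin on its pin, so that a gripper can hold it from above and lead it round in a circle without turning.
- foot: Round rubber foot at the lower end of the hold-down's screw, 25 mm across, straight below the crank's axis. It is sprung: from first touch it yields 1 mm per 6 N (10 mm at most, then it is rigid), so two or three tenths of a turn past touching is firm, 12 to 18 N; above 90 N it dents the board.
- foot_face (a point): Centre of the foot's underside, 10 to 14 mm above the panel's top at the start.
- trigger: Orange trigger of the bar clamp, an upright slightly bowed bar 20 mm wide (x), 10 mm thick, its top 137 mm above the worktop. It swings about a pin low in the head; a light spring (4 to 5 N at the grip point) pushes it back to rest.
- trigger_pull (a joint): Angle of the trigger (rad): 0 at rest, 0.21 fully squeezed; it must come back to 0 between strokes to catch the next tooth.
- trigger_grip (a point): Point on the trigger's outer (+y) face where it is pressed, 110 mm above the worktop; moves 20 mm towards -y over a full squeeze. The force on the jaw is up to twice the squeeze here, less the spring and friction: 20 N here gives about 27 N at the jaw, 60 N gives more than the wood bears.
- handle_grip (a point): Point on the back (-y face) of the clamp's fixed black grip, 110 mm above the worktop. Grip: 24 mm wide (x), 18 mm thick (y), top 142 mm, housing below it up to 70 mm. From this back face to the trigger's outer face: 50 mm at rest, 30 mm squeezed, so fingers closing symmetrically should be centred 15 mm in front (+y) of it and open to 74 mm or more to let the trigger return.
- bar_travel (a joint): How far the toothed bar and its jaw have been pulled towards the head (m): 0.006 to 0.018 at the start; the joint closes at about 0.038. A full squeeze pulls it on by one tooth, 7 mm (the first one less, by the play to the next tooth), ending near 13, 20, 27, 34, 40 mm; a holding pawl keeps it when the trigger is let go, but under load it slips back by 2 to 4 mm.
- jaw (a point): Point on the sliding jaw, 14 mm behind (+y of) the free face of its rubber pad and at the same height; moves with the bar. When the pad is pressed in, this distance shrinks.
- jaw_pad: Orange rubber pad of the sliding jaw, 28 (x) x 14 (y) x 20 mm, facing -y. It is springy: it yields 1 mm per 6 N (10 mm at most). 8 N is the least for a glue joint; 15 to 35 N is snug; above 45 N it crushes the wood.
- jaw_face (a point): Centre of the pad's free face, 23 mm above the worktop.
- glue_bottle: Bystander: small white glue bottle with a long nozzle and a green band, 46 mm across, 113 mm high.
- tape: Bystander: black roll of tape lying flat, 62 mm across, 19 mm high.
- cup: Bystander: dark plaid cup, 84 mm across, 108 mm high.

How it is judged:
On the way, in this order (a step that is already met when the one before it is completed fails the run):
1. the hold-down's foot presses on the panel with more than 8 N, the joint still open (contact force between foot and panel above 8 N), for 0.2 s.
2. the fingers squeeze the trigger by more than half its swing (value of joint trigger_pull above 0.11 rad and contact force between the fingers and trigger above 1 N), for 0.05 s.
3. the jaw presses the strip home: joint closed within 1.5 mm and more than 8 N on the pad (y of strip_edge in the frame of panel_edge between -0.0015 and 0.0015 m and contact force between jaw_pad and strip above 8 N), for 0.2 s.
At the end, for the whole second after the job is handed in: Fingers still squeeze the trigger (over 4 N, off its rest); the jaw pad presses the strip with over 8 N; joint closed within 1.5 mm, flush within 4 mm along and 3 mm in height, parallel within 0.03 rad; the foot presses the panel with over 8 N (all of step 3 and contact force between foot and panel above 8 N and contact force between the fingers and trigger above 4 N and value of joint trigger_pull above 0.01 rad and x of strip_edge in the frame of panel_edge between -0.004 and 0.004 m and z of strip_edge in the frame of panel_edge between -0.003 and 0.003 m and angle between the x axis of strip and the x axis of panel, either way round below 0.03 rad); the arm keeps its last pose, push and grip.
It fails at once if the wood is crushed: more than 45 N between the jaw's pad and the strip (contact force between jaw_pad and strip above 45 N).
It fails at once if the board is dented: more than 90 N under the hold-down's foot (contact force between foot and panel above 90 N).
It fails at once if the glue bottle is moved more than 3 cm or knocked over (distance of glue_bottle from where it was at the start of the episode above 0.03 m or angle between glue_bottle's own z axis and vertical above 0.5 rad).
It fails at once if the tape roll is moved more than 3 cm or knocked over (distance of tape from where it was at the start of the episode above 0.03 m or angle between tape's own z axis and vertical above 0.5 rad).
It fails at once if the cup is moved more than 3 cm or knocked over (distance of cup from where it was at the start of the episode above 0.03 m or angle between cup's own z axis and vertical above 0.5 rad).
It also fails if it takes over 58 s, if anything falls off the work surface, if the arm or the gripper's body presses on something with over 40 N, if the wrist force passes 120 N, or if a joint passes its speed limit or range.

ROBOT

A 7-joint arm with a two-finger parallel gripper is mounted at the origin on a cart in front of the work surface, level with it; the furniture and walls round the work are solid. World frame = base frame: x ahead of the robot, y to its left, z up, the work surface at z = 0. Lengths are in m, angles in rad, forces in N, time in s.
With the tool pointing down it reaches from about 0.4 to 0.85 m from the base axis. Payload 10.4 kg.
Tool frame: the origin (TCP) lies at the very end of the fingers, on their centre line; the grasp point (between the pads) lies 19 mm behind it; x points along the fingers, z is the direction in which the jaws open and shut, and the axes are right-handed (so a half turn about x gives the same grasp; the last joint's range is limited). The gripper opens to 85 mm and grips with 20 to 120 N. Pads are 22 mm wide; open, the fingers measure 114 mm over their backs; the gripper's body (76 mm by 85 mm) begins 54 mm behind the grasp point. The pads swing forward as they close: fully open they stand 13 mm farther back than shut.
Start: joints at [-1.209, 0.332, -0.065, 1.46, 0.022, 1.35, -0.088], TCP at [0.235, 0.579, 0.231] pointing down, gripper open.
Joint ranges: [-2.6, 2.6], [-0.5, 2.12], [-1.47, 1.34], [0.16, 2.42], [-1.27, 4.41], [0.06, 2.06], [-2.6, 2.6]. Speed limits (rad/s): [2.22, 2.22, 2.79, 2.79, 3.14, 3.14, 3.14].

INTERFACE

Orientations are given as a unit quaternion [x, y, z, w].
In Python, from workcell import telemetry, viewer, manip, spot_in, mark_of gives the robot as it stands. The module is installed in compiled form; this text tells all that it offers.
- The arm moves only by the shell command python3 -m crank 'ROWS' [FORCE]. ROWS is JSON, a list of rows, each a list of 3 entries, a list of its own where there are three numbers: the closure, from 0 (fully open) to 1 (shut), then the shift along the world's x, y, z in cm, then the turn, a rotation vector about the world's x, y, z in rad. A call has 1 to 12 rows; each row shifts and turns the commanded pose from where the row before left it; what a row does not reach is not made up. A row lasts 1/12 s, in which the tool goes at most 41.7 mm and 7.16 degrees, less where a joint would pass 70% of its speed; a pose out of reach is approached as far as the arm can. A call with a gripper value outside its range is refused whole. The fingers move at their own pace and stop on an object; FORCE is the grip in N (left out, the last holds). Time passes only in rows, so rows that do not move let the fingers close. It gives the time, the measured TCP pose, the force and the opening at its end, in the units of the state.
- telemetry.get_obs(): the state, without advancing time (a new reading comes with each control period).
- viewer.camera(name): name is "scene" or "top" or "wrist"; returns a dict with "frame" (384x512x3 uint8, red, green, blue), "intrinsics" (3x3 intrinsics, pixels), "cam_to_world" (4x4, takes a point from camera to world coordinates). Camera axes: x right, y up, looking along -z (the intrinsics and any distortion apply to the point x, -y, -z); pixel columns grow to the right and rows downward; lengths in m; the calibration is good to about 2 mm. A picture is of the moment at which its call begins. There is no depth.
- manip.hand_in(): hands the job in, once; it reports no verdict.
Trained networks look in a picture, given as the dict that the camera call returned (one of the last four; its "shot" number tells which), for a name from the list of things; names that differ only in an ending like _2 or _b are one class to them, and where a whole thing is asked for, a point or a joint stands for the part that bears it (a point fixed in the world has none). Each returns a list of dicts, best first, with "conf" (0 to 1); they miss things now and then, are a little off and sometimes report something else, mostly with a low value. They report only what shows in the picture. A call takes as long as a camera call.
- spot_in(thing, picture): "location" ([x, y, z] in m, in the coordinates of the camera as it stood for that picture, good to about 4 mm: the middle of the surface that is visible of it).
- mark_of(thing, picture): "location" ([x, y, z] in m, in the coordinates of the camera as it stood for that picture, good to about 4 mm: a listed point, or the origin of a listed thing).
The state is a dict: "clock": time; "joint_pos": joint angles; "joint_velocities": joint speeds; "tau": joint torques, N m; "position": TCP position; "ee_rot": TCP orientation; "ft_force": force on the tool from outside, world axes, zero at the start; "torque": the same for the moment, N m; "grip_width": opening from 0.0 (shut) to 1.0 (fully open).
Only numpy, scipy, OpenCV 4.12 (cv2) and the standard library are available. Lean on these libraries where they do the work, as an engineer would, in place of code of your own. Each camera call takes 0.05 s, during which the arm holds its last target. There are 200 camera calls.

## Working session

There is one attempt and no reset: what is moved stays moved. The work goes in short steps, Python scripts to look and compute and a shell command to move; the robot and the scene stay as the last step left them, time stands still between calls to the robot, and variables do not carry over. Pictures are saved under pics/ and viewed, about 8 in all and at most 12, crops included, and the job is handed in when it is done.

```bash
mkdir -p pics
cat > h.py <<'E'
import numpy as np, cv2
from workcell import telemetry, viewer, manip, spot_in, mark_of
def shot(n,fn=None):
    p=viewer.camera(n)
    if fn: cv2.imwrite('pics/'+fn,p["frame"][:,:,::-1])
    return p
def W(p,l): return (np.array(p["cam_to_world"])@np.r_[l,1])[:3]
def marks(p,names,f=mark_of):
    for t in names:
        for d in f(t,p)[:1]: print(t,round(d["conf"],2),W(p,d["location"]).round(4))
def st():
    o=telemetry.get_obs()
    for k in("clock","joint_pos","position","ee_rot","ft_force","torque","grip_width"): print(k,np.round(o[k],3))
E
python3 - <<'E'
from h import *
st()
N=["base","panel_edge","strip_edge","crank_axis","crank_knob","foot_face","trigger_grip","handle_grip","jaw","jaw_face","glue_bottle","tape","cup"]
for c in("scene","top"):
    p=shot(c,c+"1.png");print(c);marks(p,N)
a=cv2.imread('pics/scene1.png');b=cv2.imread('pics/top1.png')
cv2.imwrite('pics/both.png',cv2.resize(np.vstack([a,b]),None,fx=.78,fy=.78))
E
```

```text
clock 0.0
joint_pos [-1.209  0.333 -0.065  1.461  0.022  1.35  -0.088]
position [0.234 0.579 0.231]
ee_rot [-0.395  0.587  0.395  0.586]
ft_force [ 0.034  0.345 -0.125]
torque [-0.042 -0.032 -0.005]
grip_width 1.002
scene
base 0.65 [0.4678 0.1516 0.0041]
panel_edge 0.57 [0.4459 0.1785 0.0262]
strip_edge 0.59 [0.453  0.1814 0.0231]
crank_axis 0.54 [0.4984 0.1565 0.1175]
crank_knob 0.41 [0.4984 0.1929 0.1375]
trigger_grip 0.49 [0.4568 0.0729 0.1131]
handle_grip 0.58 [0.4659 0.0189 0.112 ]
jaw 0.84 [0.4391 0.2558 0.0231]
jaw_face 0.59 [0.4411 0.2361 0.0218]
glue_bottle 0.66 [ 0.4312  0.427  -0.0023]
tape 0.58 [0.4444 0.1771 0.0287]
top
base 0.71 [ 0.4724  0.157  -0.0036]
panel_edge 0.56 [0.4497 0.178  0.0268]
strip_edge 0.68 [0.4531 0.1846 0.0193]
crank_axis 0.6 [0.4953 0.1599 0.116 ]
crank_knob 0.56 [0.5019 0.185  0.136 ]
trigger_grip 0.44 [0.4571 0.0732 0.1072]
handle_grip 0.64 [0.4633 0.0215 0.1077]
jaw 0.64 [0.437  0.2512 0.0217]
jaw_face 0.61 [0.4413 0.2366 0.0233]
glue_bottle 0.51 [0.4293 0.4247 0.0048]
tape 0.69 [ 0.4261 -0.2326 -0.0038]
cup 0.93 [ 4.675e-01 -3.313e-01 -4.000e-04]
```

View pics/both.png

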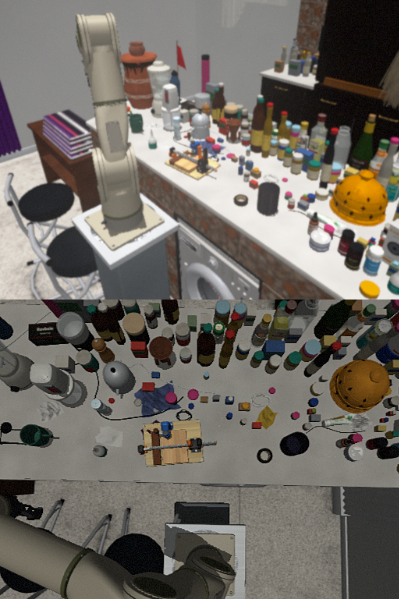

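```bash
python3 - <<'E'
from h import *
from scipy.spatial.transform import Rotation as R
o=telemetry.get_obs()
print(R.from_quat(o["ee_rot"]).as_matrix().round(3))
p=viewer.camera("wrist");c=np.array(p["cam_to_world"]);print(c.round(3),np.array(p["intrinsics"]).round(0))
q=viewer.camera("top")["frame"][120:215,170:280]
s=viewer.camera("scene")["frame"][170:235,200:290]
q=cv2.resize(q,(660,570),interpolation=2)
cv2.imwrite('pics/c1.png',q[:,:,::-1])
E
python3 -m crank '[[0,[2.5,-4,0],[0,0,0]],[0,[2.5,-4,0],[0,0,0]],[0,[2.5,-4,0],[0,0,0]],[0,[2.5,-4,0],[0,0,0]],[0,[2.5,-3,0],[0,0,0]],[0,[2.5,-3,0],[0,0,0]],[0,[2.5,-3,0],[0,0,0]],[0,[2.5,-3,0],[0,0,0]],[0,[1.5,-3,0],[0,0,0]],[0,[0.5,-3,0],[0,0,0]],[0,[0,0,0],[0,0,0]]]'
```

```text
[[ 0.    -0.927  0.375]
 [ 0.     0.375  0.927]
 [-1.     0.     0.   ]]
[[ 0.376 -0.883 -0.282  0.162]
 [ 0.927  0.358  0.114  0.609]
 [ 0.    -0.305  0.952  0.374]
 [ 0.     0.     0.     1.   ]] [[290.   0. 256.]
 [  0. 290. 192.]
 [  0.   0.   1.]]
clock: 2.47
position: [0.4455, 0.2514, 0.2317]
ee_rot: [-0.393, 0.588, 0.392, 0.588]
ft_force: [0.2, -0.1, 0.9]
grip_width: 0.999
```

View pics/c1.png

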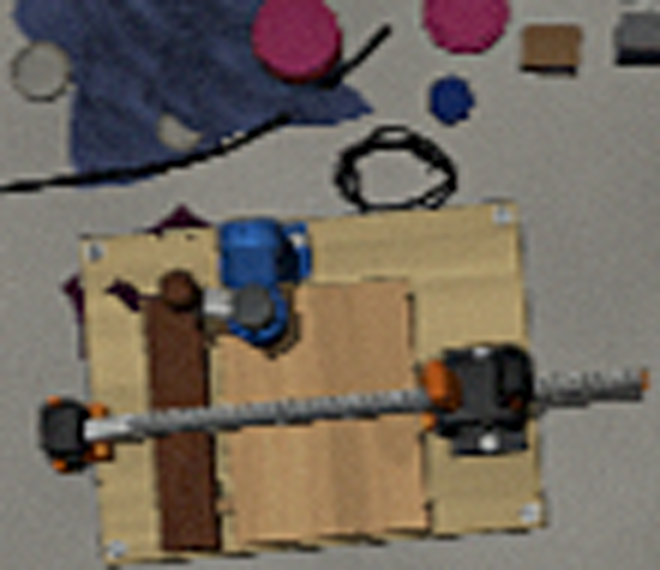

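Run:
```python
from h import *
p=shot("wrist","w1.png")
marks(p,["base","crank_axis","crank_knob","foot_face","trigger_grip","handle_grip","jaw_face","strip_back","panel_edge","strip_edge"])
```

```text
base 0.66 [0.4701 0.1527 0.0032]
crank_axis 0.62 [0.4615 0.0252 0.1117]
crank_knob 0.91 [0.4958 0.1886 0.1332]
trigger_grip 0.78 [0.4587 0.0708 0.1106]
handle_grip 0.83 [0.4627 0.0262 0.1106]
jaw_face 0.61 [0.442  0.2353 0.0237]
strip_back 0.6 [0.4385 0.2199 0.0246]
panel_edge 0.68 [0.451  0.178  0.0238]
strip_edge 0.3 [0.4379 0.2363 0.0264]
```

View pics/w1.png

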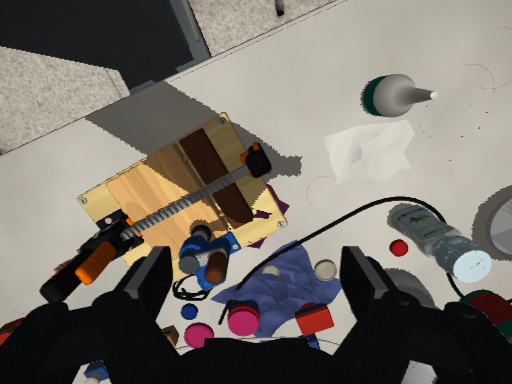

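```bash
python3 -m crank '[[0,[1.3,-1.5,-1],[0,0,0.12]],[0,[1.3,-1.5,-1],[0,0,0.12]],[0,[1.3,-1.5,-1],[0,0,0.12]],[0,[1.4,-1.74,-1],[0,0,0.12]],[0,[0,0,-1],[0,0,0.02]],[0,[0,0,0],[0,0,0]],[0,[0,0,0],[0,0,0]]]'
python3 - <<'E'
from h import *
p=shot("wrist","w2.png")
marks(p,["base","crank_axis","crank_knob","trigger_grip","handle_grip"]);marks(p,["crank_knob"],spot_in)
p=shot("top");marks(p,["crank_axis","crank_knob","trigger_grip","handle_grip"])
E
```

```text
clock: 3.6
position: [0.4954, 0.1961, 0.181]
ee_rot: [-0.527, 0.471, 0.528, 0.471]
ft_force: [0.1, -0.2, 0.4]
grip_width: 1.0
base 0.75 [ 0.47    0.1519 -0.0028]
crank_axis 0.64 [0.4929 0.1533 0.1177]
crank_knob 0.82 [0.493  0.191  0.1349]
trigger_grip 0.56 [0.457  0.0696 0.1121]
handle_grip 0.81 [0.4618 0.0258 0.1109]
crank_knob 0.75 [0.4905 0.1791 0.1174]
crank_axis 0.35 [0.4958 0.1587 0.1151]
crank_knob 0.61 [0.5005 0.188  0.1356]
trigger_grip 0.39 [0.4602 0.0706 0.1066]
handle_grip 0.54 [0.4582 0.0701 0.109 ]
```

View pics/w2.png

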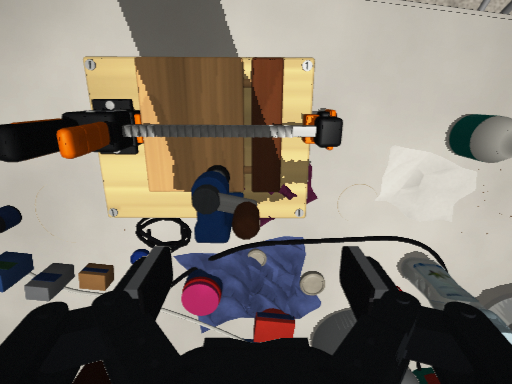

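Run:
```python
from h import *
p=shot("wrist")
c=np.array(p["cam_to_world"]);K=np.array(p["intrinsics"])
def pr(w):
    v=np.linalg.inv(c)@np.r_[w,1]; u=K@[v[0],-v[1],-v[2]]; return (u[:2]/u[2]).round(1)
print(c[:3,3].round(3))
for w in [(.4985,.189,.154),(.4985,.189,.136),(.4985,.189,.118),(.4965,.157,.117),(.4954,.1961,.181)]: print(w,pr(w))
def ray(u,v,z):
    d=c[:3,:3]@[(u-K[0,2])/K[0,0],-(v-K[1,2])/K[1,1],-1]; return (c[:3,3]+d*(z-c[2,3])/d[2]).round(4)
print(ray(246,221,.136),ray(246,225,.154),ray(205,192,.117))
cv2.imwrite('pics/w3.png',cv2.resize(p["frame"][150:270,150:300],None,fx=4,fy=4,interpolation=2)[:,:,::-1])
```

```text
[0.418 0.187 0.324]
(0.4985, 0.189, 0.154) [244.8 230.1]
(0.4985, 0.189, 0.136) [245.7 219.1]
(0.4985, 0.189, 0.118) [246.5 209.8]
(0.4965, 0.157, 0.117) [204.8 202.4]
(0.4954, 0.1961, 0.181) [256.4 247.3]
[0.4999 0.1894 0.136 ] [0.4949 0.1894 0.154 ] [0.4882 0.1566 0.117 ]
```

View pics/w3.png

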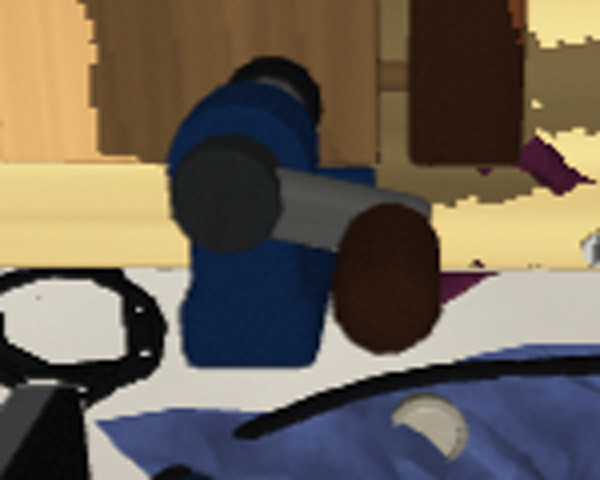

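```bash
python3 -m crank '[[0,[0.15,-0.66,-1],[0,0,0]],[0,[0,0,-2.2],[0,0,0]],[0,[0,0,-2.2],[0,0,0]],[1,[0,0,0],[0,0,0]],[1,[0,0,0],[0,0,0]],[1,[0,0,0],[0,0,0]],[1,[0,0,0],[0,0,0]],[1,[0,0,0],[0,0,0]],[1,[0,0,0],[0,0,0]],[1,[0,0,0],[0,0,0]]]' 40
python3 - <<'E'
from h import *
st()
p=shot("wrist","w4.png")
marks(p,["crank_axis","crank_knob"])
E
```

```text
clock: 5.08
position: [0.498, 0.1895, 0.1284]
ee_rot: [0.528, -0.47, -0.528, -0.471]
ft_force: [-0.3, 2.0, 5.2]
grip_width: 0.202
clock 5.083
joint_pos [-0.649  0.211  0.225  1.845 -0.053  1.089  1.282]
position [0.498 0.19  0.128]
ee_rot [ 0.528 -0.47  -0.528 -0.471]
ft_force [-0.287  2.048  5.176]
torque [ 0.141  0.169 -0.022]
grip_width 0.202
crank_axis 0.76 [0.4932 0.1551 0.117 ]
crank_knob 0.92 [0.4952 0.1933 0.1322]
```

View pics/w4.png

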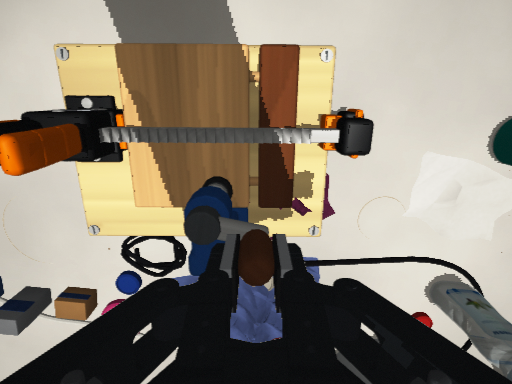

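```bash
python3 -m crank '[[1,[0.82,-0.18,-0.04],[0,0,0]],[1,[0.74,-0.39,-0.04],[0,0,0]],[1,[0.62,-0.56,-0.04],[0,0,0]],[1,[0.45,-0.7,-0.04],[0,0,0]],[1,[0,0,0],[0,0,0]]]'
python3 -m crank '[[1,[0.25,-0.8,-0.04],[0,0,0]],[1,[0.04,-0.84,-0.04],[0,0,0]],[1,[0,0,0],[0,0,0]]]'
```

```text
clock: 5.65
position: [0.5244, 0.1699, 0.1266]
ee_rot: [0.528, -0.47, -0.528, -0.471]
ft_force: [-1.2, -2.0, 7.3]
grip_width: 0.206
clock: 5.9
position: [0.5267, 0.1539, 0.1259]
ee_rot: [-0.528, 0.47, 0.528, 0.471]
ft_force: [-4.3, -0.1, 7.8]
grip_width: 0.202
```

```bash
python3 -m crank '[[1,[-0.18,-0.82,-0.04],[0,0,0]],[1,[-0.39,-0.74,-0.04],[0,0,0]],[1,[-0.56,-0.62,-0.04],[0,0,0]],[1,[-0.7,-0.45,-0.04],[0,0,0]],[1,[-0.8,-0.25,-0.04],[0,0,0]],[1,[-0.84,-0.04,-0.04],[0,0,0]],[1,[0,0,0],[0,0,0]]]'
python3 -m crank '[[1,[-0.82,0.18,-0.04],[0,0,0]],[1,[-0.74,0.39,-0.04],[0,0,0]],[1,[-0.62,0.56,-0.04],[0,0,0]],[1,[-0.45,0.7,-0.04],[0,0,0]],[1,[-0.25,0.8,-0.04],[0,0,0]],[1,[-0.04,0.84,-0.04],[0,0,0]],[1,[0,0,0],[0,0,0]]]'
python3 -c "
from h import *
marks(shot('wrist'),['crank_axis','crank_knob','foot_face','panel'])"
```

```text
clock: 6.48
position: [0.4919, 0.1257, 0.1235]
ee_rot: [0.528, -0.469, -0.528, -0.471]
ft_force: [-0.8, 2.2, 4.3]
grip_width: 0.204
clock: 7.07
position: [0.4629, 0.1608, 0.1209]
ee_rot: [0.528, -0.47, -0.528, -0.47]
ft_force: [-1.7, 1.3, 8.5]
grip_width: 0.207
crank_axis 0.85 [0.4938 0.1558 0.1072]
crank_knob 0.64 [0.4573 0.1625 0.1256]
foot_face 0.65 [0.4948 0.1564 0.0366]
panel 0.91 [0.453  0.1279 0.0115]
```

```bash
python3 -m crank '[[1,[0.18,0.82,-0.04],[0,0,0]],[1,[0.39,0.74,-0.04],[0,0,0]],[1,[0.56,0.62,-0.04],[0,0,0]],[1,[0.7,0.45,-0.04],[0,0,0]],[1,[0.8,0.25,-0.04],[0,0,0]],[1,[0.84,0.04,-0.04],[0,0,0]],[1,[0.82,-0.18,-0.04],[0,0,0]],[1,[0.74,-0.39,-0.04],[0,0,0]],[1,[0.62,-0.56,-0.04],[0,0,0]],[1,[0.45,-0.7,-0.04],[0,0,0]],[1,[0.25,-0.8,-0.04],[0,0,0]],[1,[0.04,-0.84,-0.04],[0,0,0]]]'
python3 -c "
from h import *
marks(shot('wrist'),['crank_axis','crank_knob','foot_face','panel','base'])"
python3 -m crank '[[1,[-0.18,-0.82,-0.04],[0,0,0]],[1,[-0.39,-0.74,-0.04],[0,0,0]],[1,[-0.56,-0.62,-0.04],[0,0,0]],[1,[-0.7,-0.45,-0.04],[0,0,0]],[1,[-0.8,-0.25,-0.04],[0,0,0]],[1,[-0.84,-0.04,-0.04],[0,0,0]],[1,[0,0,0],[0,0,0]]]'
python3 -c "
from h import *
for c in ('wrist','top'): marks(shot(c),['crank_axis','crank_knob','foot_face'])
cv2.imwrite('pics/w5.png',shot('wrist')['frame'][:,:,::-1])"
```

```text
clock: 8.32
position: [0.5269, 0.1556, 0.116]
ee_rot: [-0.528, 0.47, 0.529, 0.471]
ft_force: [-3.8, 5.5, 8.0]
grip_width: 0.207
crank_axis 0.98 [0.4949 0.1543 0.1051]
crank_knob 0.71 [0.5233 0.1558 0.122 ]
foot_face 0.72 [0.4409 0.236  0.025 ]
panel 0.86 [0.4546 0.1269 0.0152]
base 0.53 [0.4479 0.1888 0.0256]
clock: 9.2
position: [0.4919, 0.1257, 0.1136]
ee_rot: [0.528, -0.47, -0.528, -0.471]
ft_force: [-0.8, 2.2, 4.9]
grip_width: 0.209
crank_axis 0.59 [0.4927 0.1526 0.0976]
crank_knob 0.97 [0.4887 0.1273 0.119 ]
foot_face 0.64 [0.4927 0.1548 0.0308]
```

View pics/w5.png

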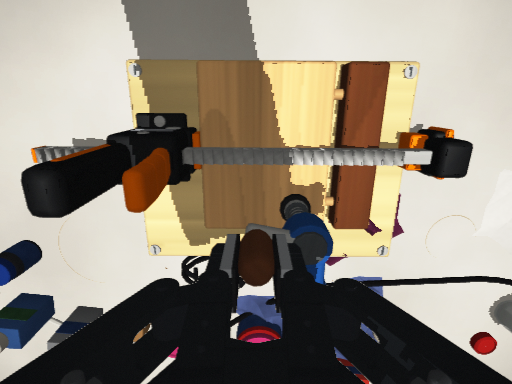

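```bash
python3 -m crank '[[1,[-0.82,0.18,-0.04],[0,0,0]],[1,[-0.74,0.39,-0.04],[0,0,0]],[1,[-0.62,0.56,-0.04],[0,0,0]],[1,[0,0,0],[0,0,0]],[0.5,[0,0,0],[0,0,0]],[0.5,[0,0,0],[0,0,0]],[0.5,[0,0,0],[0,0,0]]]'
python3 -m crank '[[0.5,[0,0,1],[0,0,0]],[0.5,[0,0,2.5],[0,0,0]],[0.5,[0,0,2.5],[0,0,0]],[0,[0,0,2.5],[0,0,0]],[0,[0,0,2],[0,0,0]],[0,[0,0,0],[0,0,0]]]'
python3 -c "
from h import *
for c in ('wrist','top','scene'): marks(shot(c,c+'6.png'),['crank_axis','crank_knob','foot_face','handle_grip','trigger_grip','jaw_face','strip_back','strip_edge','panel_edge'])"
```

```text
clock: 10.23
position: [0.4697, 0.136, 0.1112]
ee_rot: [-0.528, 0.471, 0.528, 0.47]
ft_force: [-0.2, 0.3, 0.1]
grip_width: 0.501
clock: 10.73
position: [0.4719, 0.1369, 0.2214]
ee_rot: [0.529, -0.468, -0.527, -0.472]
ft_force: [0.3, 0.1, 0.1]
grip_width: 0.902
crank_axis 0.87 [0.4963 0.1537 0.0998]
crank_knob 0.7 [0.4945 0.1586 0.0316]
foot_face 0.49 [0.4927 0.1566 0.0311]
handle_grip 0.84 [0.4637 0.0243 0.1107]
trigger_grip 0.84 [0.459  0.0715 0.1093]
jaw_face 0.77 [0.4437 0.2333 0.0248]
strip_back 0.96 [0.4394 0.2166 0.021 ]
strip_edge 0.85 [0.4483 0.1871 0.0252]
panel_edge 0.61 [0.4507 0.1782 0.0227]
handle_grip 0.58 [0.465  0.0182 0.1095]
trigger_grip 0.5 [0.4594 0.0686 0.1088]
strip_edge 0.26 [0.4663 0.0556 0.0172]
crank_axis 0.37 [0.4986 0.1589 0.1027]
crank_knob 0.62 [0.4679 0.1344 0.117 ]
foot_face 0.17 [ 0.4324  0.4264 -0.0021]
handle_grip 0.74 [0.4672 0.0154 0.1101]
trigger_grip 0.54 [0.4543 0.0719 0.112 ]
jaw_face 0.53 [0.4454 0.1778 0.0239]
strip_back 0.63 [0.4449 0.2163 0.0212]
strip_edge 0.69 [0.4495 0.1792 0.0273]
panel_edge 0.91 [0.4446 0.1796 0.028 ]
```

View pics/wrist6.png

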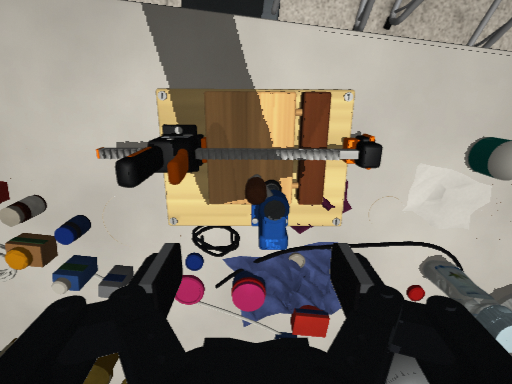

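```bash
python3 -m crank '[[0,[-0.2,-2.5,0],[0,0,0]],[0,[-0.2,-2.5,0],[0,0,0]],[0,[-0.3,-2.5,0],[0,0,0]],[0,[-0.35,-2.5,-1.5],[0,0,0]],[0,[0,0,-1.5],[0,0,0]],[0,[0,0,0],[0,0,0]],[0,[0,0,0],[0,0,0]]]'
python3 - <<'E'
from h import *
st()
p=shot('wrist','w7.png')
marks(p,['handle_grip','trigger_grip','trigger']);marks(p,['handle_grip','trigger'],spot_in)
marks(shot('top'),['handle_grip','trigger_grip','trigger'])
c=np.array(p["cam_to_world"]);K=np.array(p["intrinsics"])
def pr(w):
    v=np.linalg.inv(c)@np.r_[w,1]; u=K@[v[0],-v[1],-v[2]]; return (u[:2]/u[2]).round(1)
for w in [(.464,.0215,.142),(.462,.0393,.142),(.458,.071,.137),(.4615,.0365,.095),(.4615,.0365,.19)]: print(w,pr(w))
E
```

```text
clock: 12.82
position: [0.4593, 0.0367, 0.1866]
ee_rot: [-0.528, 0.471, 0.528, 0.47]
ft_force: [0.4, 0.4, -0.4]
grip_width: 1.002
clock 12.817
joint_pos [-0.507 -0.012  0.328  1.952  0.004  1.202  1.506]
position [0.459 0.037 0.187]
ee_rot [-0.528  0.471  0.528  0.47 ]
ft_force [ 0.4    0.4   -0.405]
torque [ 0.049 -0.042 -0.043]
grip_width 1.002
handle_grip 0.59 [0.4616 0.0256 0.1109]
trigger_grip 0.97 [0.46   0.0712 0.1118]
handle_grip 0.72 [0.4478 0.0425 0.071 ]
trigger 0.74 [0.4521 0.063  0.1256]
trigger_grip 0.27 [0.493  0.1622 0.1021]
(0.464, 0.0215, 0.142) [233.2 221.1]
(0.462, 0.0393, 0.142) [258.8 221.2]
(0.458, 0.071, 0.137) [303.3 217.9]
(0.4615, 0.0365, 0.095) [255.  198.4]
(0.4615, 0.0365, 0.19) [254.7 255. ]
```

View pics/w7.png

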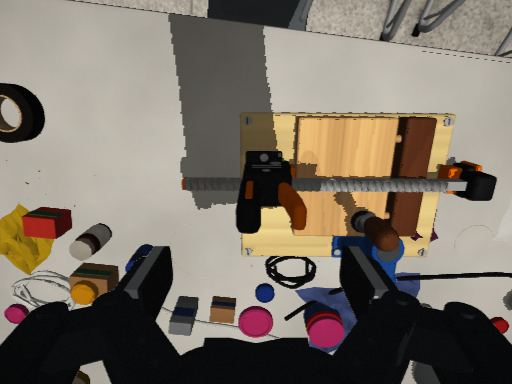

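```bash
python3 -m crank '[[0,[0.1,0.18,-1.5],[0,0,0]],[0,[0,0,-2],[0,0,0]],[0,[0,0,-2],[0,0,0]],[0,[0,0,-2],[0,0,0]],[0,[0,0,-2.1],[0,0,0]],[0,[0,0,0],[0,0,0]],[0,[0,0,0],[0,0,0]]]' 20
python3 - <<'E'
from h import *
p=shot('wrist','w8.png')
marks(p,['handle_grip','trigger_grip','jaw_face','strip_back'])
E
```

```text
clock: 13.9
position: [0.4601, 0.038, 0.0905]
ee_rot: [-0.528, 0.471, 0.528, 0.47]
ft_force: [0.3, 0.7, 0.4]
grip_width: 1.0
handle_grip 0.76 [0.4608 0.0254 0.1122]
trigger_grip 0.74 [0.4582 0.0697 0.1109]
strip_back 0.86 [0.4395 0.2164 0.0225]
```

View pics/w8.png

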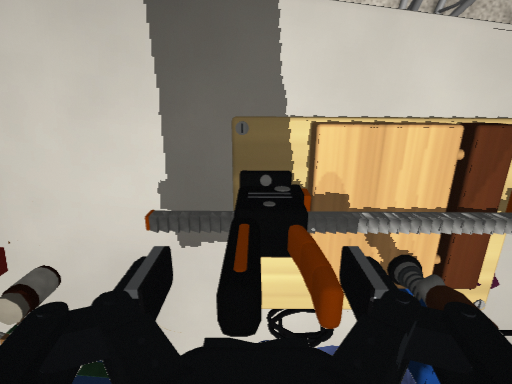

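```bash
python3 -m crank '[[0.3,[0,0,0],[0,0,0]],[0.5,[0,0,0],[0,0,0]],[0.6,[0,0,0],[0,0,0]],[0.7,[0,0,0],[0,0,0]],[0.75,[0,0,0],[0,0,0]],[0.75,[0,0,0],[0,0,0]],[0.75,[0,0,0],[0,0,0]]]' 20
python3 - <<'E'
from h import *
p=shot('wrist','w9.png')
marks(p,['handle_grip','trigger_grip','jaw_face','strip_back'])
E
```

```text
clock: 14.73
position: [0.4616, 0.0378, 0.0922]
ee_rot: [0.528, -0.47, -0.527, -0.471]
ft_force: [-3.4, -2.5, 14.2]
grip_width: 0.362
handle_grip 0.88 [0.4638 0.024  0.1111]
trigger_grip 0.63 [0.4589 0.0512 0.1101]
jaw_face 0.78 [0.441  0.2309 0.0231]
strip_back 0.69 [0.4411 0.2144 0.0201]
```

View pics/w9.png

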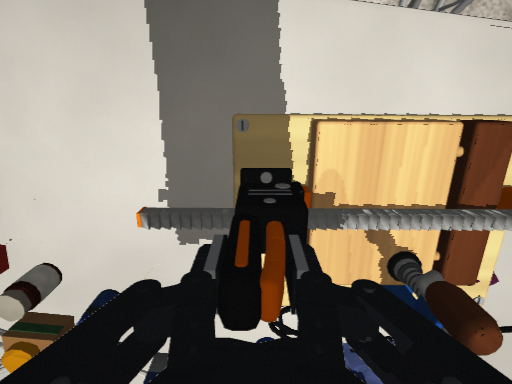

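```bash
python3 -m crank '[[0,[0,0,0],[0,0,0]],[0,[0,0,0],[0,0,0]],[0,[0,0,0],[0,0,0]],[0,[0,0,0],[0,0,0]],[0,[0,0,0],[0,0,0]],[0,[0,0,0],[0,0,0]]]' 20
python3 -m crank '[[0.3,[0,0,0],[0,0,0]],[0.42,[0,0,0],[0,0,0]],[0.46,[0,0,0],[0,0,0]],[0.5,[0,0,0],[0,0,0]],[0.54,[0,0,0],[0,0,0]],[0.58,[0,0,0],[0,0,0]],[0.61,[0,0,0],[0,0,0]],[0.64,[0,0,0],[0,0,0]],[0.7,[0,0,0],[0,0,0]],[0.75,[0,0,0],[0,0,0]],[0.75,[0,0,0],[0,0,0]]]' 20
python3 - <<'E'
from h import *
for c in ('wrist','top','scene'): print(c);marks(shot(c),['handle_grip','trigger_grip','jaw','jaw_face','strip_back','strip_edge','panel_edge'])
E
```

```text
clock: 15.48
position: [0.4606, 0.0377, 0.0907]
ee_rot: [0.528, -0.471, -0.528, -0.47]
ft_force: [0.2, -0.1, 0.1]
grip_width: 0.996
clock: 16.4
position: [0.4615, 0.0379, 0.0919]
ee_rot: [0.528, -0.47, -0.527, -0.471]
ft_force: [-2.7, -0.7, 13.1]
grip_width: 0.358
wrist
handle_grip 0.8 [0.4653 0.0248 0.1105]
trigger_grip 0.66 [0.4624 0.0515 0.1093]
jaw_face 0.59 [0.4434 0.2168 0.0248]
strip_back 0.9 [0.4401 0.2165 0.0206]
strip_edge 0.68 [0.4608 0.0523 0.1113]
panel_edge 0.62 [0.4507 0.177  0.0274]
top
trigger_grip 0.54 [ 0.4252 -0.229  -0.003 ]
jaw 0.65 [0.4347 0.2367 0.0215]
jaw_face 0.35 [0.4399 0.2238 0.0203]
strip_back 0.97 [0.4425 0.2156 0.0201]
strip_edge 0.56 [0.4509 0.1854 0.0181]
panel_edge 0.55 [0.4488 0.1799 0.0237]
scene
handle_grip 0.86 [0.4697 0.0218 0.1089]
trigger_grip 0.5 [0.4614 0.0502 0.1161]
jaw 0.61 [0.4407 0.2408 0.0238]
jaw_face 0.52 [0.4434 0.2244 0.0222]
strip_back 0.7 [0.4442 0.2176 0.0255]
strip_edge 0.52 [0.45   0.1813 0.0225]
panel_edge 0.56 [0.4434 0.1788 0.0268]
```

```bash
python3 -m crank '[[0,[0,0,0],[0,0,0]],[0,[0,0,0],[0,0,0]],[0,[0,0,0],[0,0,0]],[0,[0,0,0],[0,0,0]],[0,[0,0,0],[0,0,0]],[0,[0,0,0],[0,0,0]]]' 20
python3 -m crank '[[0.3,[0,0,0],[0,0,0]],[0.42,[0,0,0],[0,0,0]],[0.45,[0,0,0],[0,0,0]],[0.48,[0,0,0],[0,0,0]],[0.51,[0,0,0],[0,0,0]],[0.54,[0,0,0],[0,0,0]],[0.57,[0,0,0],[0,0,0]],[0.6,[0,0,0],[0,0,0]],[0.63,[0,0,0],[0,0,0]],[0.66,[0,0,0],[0,0,0]],[0.7,[0,0,0],[0,0,0]],[0.75,[0,0,0],[0,0,0]]]' 20
python3 -m crank '[[0.75,[0,0,0],[0,0,0]]]'
python3 - <<'E'
from h import *
for c in ('wrist','top','scene'): print(c);marks(shot(c),['trigger_grip','jaw','jaw_face','strip_back','strip_edge','panel_edge'])
E
```

```text
clock: 18.1
position: [0.4607, 0.0377, 0.0907]
ee_rot: [0.528, -0.471, -0.528, -0.47]
ft_force: [-0.1, -0.3, -0.0]
grip_width: 0.993
clock: 19.1
position: [0.4616, 0.0378, 0.0919]
ee_rot: [0.528, -0.47, -0.527, -0.471]
ft_force: [-2.5, -1.3, 13.1]
grip_width: 0.361
clock: 19.18
position: [0.4616, 0.0378, 0.0919]
ee_rot: [0.528, -0.47, -0.527, -0.471]
ft_force: [-2.2, -1.9, 11.9]
grip_width: 0.366
wrist
trigger_grip 0.61 [0.4598 0.0519 0.1107]
jaw 0.8 [0.4417 0.2339 0.0208]
jaw_face 0.5 [0.4428 0.2163 0.0237]
strip_back 0.93 [0.4408 0.2181 0.0235]
strip_edge 0.66 [0.4405 0.2365 0.0247]
panel_edge 0.64 [0.4492 0.1758 0.0259]
top
jaw 0.69 [0.4386 0.23   0.0203]
jaw_face 0.4 [0.4414 0.2129 0.0204]
strip_back 0.73 [0.4424 0.2161 0.0207]
strip_edge 0.62 [0.4503 0.1886 0.0193]
panel_edge 0.72 [0.4487 0.1784 0.0257]
scene
trigger_grip 0.54 [0.4521 0.1274 0.0138]
jaw 0.64 [0.4409 0.2311 0.0237]
strip_back 0.63 [0.445  0.2143 0.021 ]
strip_edge 0.59 [0.4523 0.182  0.0241]
panel_edge 0.55 [0.4466 0.18   0.0261]
```

```bash
python3 -m crank '[[0,[0,0,0],[0,0,0]],[0,[0,0,0],[0,0,0]],[0,[0,0,0],[0,0,0]],[0,[0,0,0],[0,0,0]],[0,[0,0,0],[0,0,0]],[0,[0,0,0],[0,0,0]]]' 20
python3 -m crank '[[0.3,[0,0,0],[0,0,0]],[0.42,[0,0,0],[0,0,0]],[0.44,[0,0,0],[0,0,0]],[0.46,[0,0,0],[0,0,0]],[0.48,[0,0,0],[0,0,0]],[0.5,[0,0,0],[0,0,0]],[0.52,[0,0,0],[0,0,0]],[0.54,[0,0,0],[0,0,0]],[0.56,[0,0,0],[0,0,0]],[0.58,[0,0,0],[0,0,0]],[0.6,[0,0,0],[0,0,0]],[0.62,[0,0,0],[0,0,0]]]' 20
python3 -m crank '[[0.64,[0,0,0],[0,0,0]],[0.66,[0,0,0],[0,0,0]],[0.68,[0,0,0],[0,0,0]],[0.7,[0,0,0],[0,0,0]],[0.75,[0,0,0],[0,0,0]],[0.75,[0,0,0],[0,0,0]]]'
python3 - <<'E'
from h import *
for c in ('wrist','top','scene'): print(c);marks(shot(c,c+'10.png'),['trigger_grip','jaw','jaw_face','strip_back','strip_edge','panel_edge'])
E
```

```text
clock: 20.73
position: [0.4607, 0.0377, 0.0907]
ee_rot: [0.528, -0.471, -0.528, -0.47]
ft_force: [1.3, 0.6, 0.9]
grip_width: 1.001
clock: 21.73
position: [0.4615, 0.0387, 0.0918]
ee_rot: [0.528, -0.47, -0.528, -0.471]
ft_force: [-3.4, 1.5, 11.3]
grip_width: 0.384
clock: 22.23
position: [0.4616, 0.0379, 0.092]
ee_rot: [0.528, -0.47, -0.527, -0.471]
ft_force: [-2.5, -2.1, 12.7]
grip_width: 0.36
wrist
trigger_grip 0.57 [0.462  0.0499 0.1129]
jaw 0.61 [0.4398 0.2293 0.0235]
jaw_face 0.81 [0.4426 0.2108 0.0226]
strip_back 0.86 [0.4414 0.2145 0.0238]
strip_edge 0.63 [0.447  0.1838 0.0269]
panel_edge 0.91 [0.4476 0.1766 0.0262]
top
jaw 0.64 [0.4385 0.2219 0.02  ]
strip_back 0.95 [0.4447 0.213  0.0238]
strip_edge 0.72 [0.4527 0.1829 0.0201]
panel_edge 0.71 [0.4489 0.1784 0.024 ]
scene
trigger_grip 0.45 [ 0.4299 -0.228  -0.0005]
jaw 0.62 [0.4442 0.2229 0.0245]
strip_back 0.54 [0.4444 0.2142 0.0235]
strip_edge 0.59 [0.453  0.1801 0.0244]
panel_edge 0.73 [0.4472 0.1789 0.0264]
```

View pics/wrist10.png

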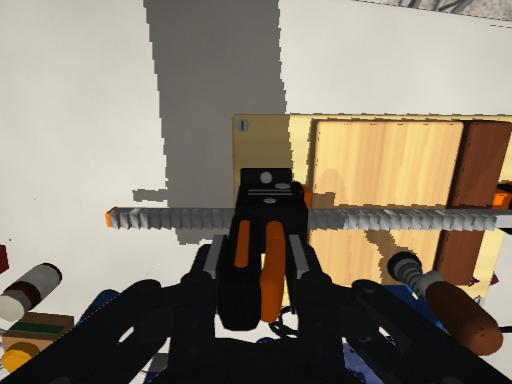

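```bash
python3 -m crank '[[0,[0,0,0],[0,0,0]],[0,[0,0,0],[0,0,0]],[0,[0,0,0],[0,0,0]],[0,[0,0,0],[0,0,0]],[0,[0,0,0],[0,0,0]],[0,[0,0,0],[0,0,0]]]' 20
python3 -m crank '[[0.3,[0,0,0],[0,0,0]],[0.42,[0,0,0],[0,0,0]],[0.44,[0,0,0],[0,0,0]],[0.46,[0,0,0],[0,0,0]],[0.48,[0,0,0],[0,0,0]],[0.5,[0,0,0],[0,0,0]],[0.52,[0,0,0],[0,0,0]],[0.54,[0,0,0],[0,0,0]]]' 20
python3 -m crank '[[0.56,[0,0,0],[0,0,0]],[0.57,[0,0,0],[0,0,0]],[0.58,[0,0,0],[0,0,0]],[0.59,[0,0,0],[0,0,0]]]'
python3 -m crank '[[0.6,[0,0,0],[0,0,0]],[0.61,[0,0,0],[0,0,0]],[0.62,[0,0,0],[0,0,0]],[0.63,[0,0,0],[0,0,0]]]'
python3 -m crank '[[0.65,[0,0,0],[0,0,0]],[0.67,[0,0,0],[0,0,0]],[0.7,[0,0,0],[0,0,0]],[0.75,[0,0,0],[0,0,0]],[0.75,[0,0,0],[0,0,0]]]'
python3 - <<'E'
from h import *
for c in ('wrist','top','scene'): print(c);marks(shot(c,c+'11.png'),['trigger_grip','jaw','jaw_face','strip_back','strip_edge','panel_edge','foot_face'])
E
```

```text
clock: 23.78
position: [0.4607, 0.0377, 0.0907]
ee_rot: [0.528, -0.471, -0.528, -0.47]
ft_force: [-0.0, 0.1, 0.2]
grip_width: 1.002
clock: 24.45
position: [0.4612, 0.0405, 0.0916]
ee_rot: [-0.528, 0.469, 0.529, 0.471]
ft_force: [-1.7, 9.7, 7.2]
grip_width: 0.466
clock: 24.78
position: [0.4614, 0.0399, 0.0918]
ee_rot: [-0.528, 0.469, 0.528, 0.471]
ft_force: [-3.0, 6.4, 9.3]
grip_width: 0.413
clock: 25.12
position: [0.4616, 0.0384, 0.0921]
ee_rot: [0.528, -0.47, -0.528, -0.471]
ft_force: [-3.0, 0.8, 13.8]
grip_width: 0.373
clock: 25.53
position: [0.4616, 0.038, 0.0922]
ee_rot: [0.528, -0.47, -0.527, -0.471]
ft_force: [-3.1, -0.7, 14.5]
grip_width: 0.367
wrist
trigger_grip 0.56 [0.4629 0.0525 0.1111]
jaw 0.85 [0.4404 0.224  0.0191]
jaw_face 0.57 [0.4407 0.2238 0.0184]
strip_back 0.7 [0.4393 0.207  0.0217]
strip_edge 0.78 [0.4494 0.1799 0.0267]
panel_edge 0.69 [0.4504 0.1784 0.0271]
foot_face 0.72 [0.4939 0.1542 0.0316]
top
jaw 0.79 [0.4387 0.2182 0.0212]
jaw_face 0.62 [ 0.4237 -0.2333 -0.0006]
strip_back 0.91 [0.4453 0.2073 0.0227]
strip_edge 0.79 [0.4503 0.1786 0.0219]
panel_edge 0.75 [0.4488 0.1806 0.0262]
scene
trigger_grip 0.66 [0.4662 0.1515 0.0026]
jaw 0.54 [0.4447 0.2196 0.0218]
strip_back 0.56 [0.4464 0.2063 0.0229]
strip_edge 0.68 [0.4531 0.175  0.0241]
panel_edge 0.6 [0.4468 0.1756 0.024 ]
```

Run:
```python
from h import *
for f in ('w9','wrist10','wrist11'):
    a=cv2.imread(f'pics/{f}.png').astype(int); b,g,r=a[...,0],a[...,1],a[...,2]
    m=(r>150)&(g<140)&(b<60)
    t=m[195:235,60:200]; ys,xs=np.nonzero(t); 
    tr=m[240:320,258:300]; y2,x2=np.nonzero(tr)
    print(f,'tail',len(xs),xs.mean().round(2)+60 if len(xs) else 0,'trig',len(x2),x2.mean().round(2)+258)
    # strip left edge col at row 150
    print(a[150,430:512,2][::2])
    o=m[185:215,480:512];print('pad px',[ (np.nonzero(o)[1].min()+480) if o.any() else None])
```

```text
w9 tail 41 138.63 trig 2 284.0
[245 241 238 238 240 238 235 235 236 232 232 234 234 226 214 216 217  65
  33  32  63  89 102 104 102 100  99  98  98  98  98  98 101  97  94  92
  96 102 106 102 101]
pad px [None]
wrist10 tail 45 107.96000000000001 trig 1 282.0
[246 241 239 240 241 239 235 235 237 233 233 235 235 228  84  33  31  60
  87 104 105 105 104 100  99  99 100  99 100 102  98  96  93  96 104 106
 104 103 125 237 237]
pad px [np.int64(493)]
wrist11 tail 43 98.84 trig 4 284.0
[245 241 239 240 242 238 236 236 237 233 234 236 234 223  69  88 105 107
 105 104 102 101 100 100  99 101 103  99  97  97  96 104 105 104 105 124
 238 238 238 238 238]
pad px [np.int64(487)]
```

```bash
python3 -m crank '[[0,[0,0,0],[0,0,0]],[0,[0,0,0],[0,0,0]],[0,[0,0,0],[0,0,0]],[0,[0,0,0],[0,0,0]],[0,[0,0,0],[0,0,0]],[0,[0,0,0],[0,0,0]]]' 20
python3 -c "
from h import *
shot('wrist','wr12.png')"
python3 -m crank '[[0.3,[0,0,0],[0,0,0]],[0.42,[0,0,0],[0,0,0]],[0.44,[0,0,0],[0,0,0]],[0.46,[0,0,0],[0,0,0]],[0.48,[0,0,0],[0,0,0]],[0.5,[0,0,0],[0,0,0]],[0.51,[0,0,0],[0,0,0]]]' 20
python3 -m crank '[[0.52,[0,0,0],[0,0,0]],[0.53,[0,0,0],[0,0,0]],[0.54,[0,0,0],[0,0,0]],[0.55,[0,0,0],[0,0,0]]]'
python3 -m crank '[[0.56,[0,0,0],[0,0,0]],[0.57,[0,0,0],[0,0,0]],[0.58,[0,0,0],[0,0,0]],[0.59,[0,0,0],[0,0,0]],[0.59,[0,0,0],[0,0,0]]]'
python3 - <<'E'
from h import *
shot('wrist','wr13.png')
for f in ('wrist11','wr12','wr13'):
    a=cv2.imread(f'pics/{f}.png').astype(int); b,g,r=a[...,0],a[...,1],a[...,2]
    m=(r>150)&(g<140)&(b<60)
    xs=np.nonzero(m[195:235,60:200])[1]; print(f,'tail',(xs.mean()+60).round(2)); print(a[150,456:512,2][::2])
E
```

```text
clock: 27.23
position: [0.4607, 0.0377, 0.0907]
ee_rot: [0.528, -0.471, -0.528, -0.47]
ft_force: [-0.9, -0.1, -0.7]
grip_width: 1.004
clock: 27.87
position: [0.4613, 0.0425, 0.0922]
ee_rot: [-0.528, 0.468, 0.529, 0.471]
ft_force: [-5.0, 16.5, 13.0]
grip_width: 0.488
clock: 28.2
position: [0.4614, 0.0418, 0.0925]
ee_rot: [-0.528, 0.468, 0.529, 0.471]
ft_force: [-6.8, 13.2, 16.1]
grip_width: 0.455
clock: 28.62
position: [0.4615, 0.0417, 0.0926]
ee_rot: [-0.528, 0.468, 0.529, 0.472]
ft_force: [-6.7, 11.8, 18.4]
grip_width: 0.45
wrist11 tail 98.84
[223  69  88 105 107 105 104 102 101 100 100  99 101 103  99  97  97  96
 104 105 104 105 124 238 238 238 238 238]
wr12 tail 100.3
[226 210  65  82  98  97  98  96  95  92  91  92  91  95  96  92  89  88
  89  93  95  96  95 111 232 231 231 231]
wr13 tail 90.1
[105 105 107 103 100 100  99  99 100 102 102  98  96  96 100 108 104 104
  96 233 238 238 238 237 237 237 237 237]
```

```bash
python3 -m crank '[[0.59,[0,0,0],[0,0,0]],[0.59,[0,0,0],[0,0,0]],[0.59,[0,0,0],[0,0,0]],[0.59,[0,0,0],[0,0,0]],[0.59,[0,0,0],[0,0,0]],[0.59,[0,0,0],[0,0,0]]]'
python3 - <<'E'
from h import *
for c in ('wrist','top','scene'): print(c);marks(shot(c),['jaw','strip_back','strip_edge','panel_edge','foot_face','glue_bottle','tape','cup'])
st()
E
```

```text
clock: 29.17
position: [0.4614, 0.0416, 0.0926]
ee_rot: [-0.528, 0.468, 0.529, 0.472]
ft_force: [-6.7, 11.6, 17.8]
grip_width: 0.45
wrist
jaw 0.93 [0.4393 0.2198 0.0203]
strip_back 0.95 [0.4427 0.2053 0.0208]
strip_edge 0.58 [0.452  0.1796 0.0259]
panel_edge 0.92 [0.4495 0.1805 0.0241]
foot_face 0.6 [0.4923 0.156  0.033 ]
glue_bottle 0.48 [0.443  0.208  0.0223]
cup 0.54 [0.4626 0.0229 0.1109]
top
jaw 0.56 [0.439  0.2132 0.0227]
strip_back 0.92 [0.4392 0.207  0.0233]
strip_edge 0.91 [0.4506 0.1792 0.0201]
panel_edge 0.9 [0.449  0.1778 0.0269]
glue_bottle 0.69 [0.4294 0.4262 0.0029]
tape 0.62 [ 0.4267 -0.2286 -0.0029]
cup 0.83 [ 4.714e-01 -3.305e-01  4.000e-04]
scene
jaw 0.5 [0.4408 0.2179 0.0222]
strip_back 0.6 [0.4459 0.2077 0.0218]
strip_edge 0.64 [0.4514 0.1731 0.0234]
panel_edge 0.93 [0.4454 0.178  0.0274]
glue_bottle 0.64 [ 0.4346  0.4252 -0.0012]
tape 0.78 [ 0.4277 -0.2275 -0.0016]
cup 0.56 [ 0.4655 -0.3397 -0.0005]
clock 30.517
joint_pos [-0.499  0.105  0.331  2.054 -0.046  0.986  1.544]
position [0.461 0.042 0.093]
ee_rot [-0.528  0.468  0.529  0.472]
ft_force [-7.02  12.324 18.315]
torque [ 3.059  1.508 -0.058]
grip_width 0.452
```

Everything holds steady: the joint is closed, the pad is compressed and the bystanders have not moved. Handing in.

```bash
python3 -c "
from h import *
print(manip.hand_in()); st()"
```

```text
the job is handed in; nothing more can be done
None
the job is handed in; nothing more can be done
```

The job is handed in at about 30.5 s, with the joint closed and the trigger still gently squeezed; no verdict was reported.

- **Hold-down:** I led the knob clockwise for about 1.6 turns, which lowers the foot about 16 mm. From the stated 10–14 mm starting gap, that leaves it pressing at roughly 13–37 N. This force was worked out, not measured.
- **Bar clamp:** I made five full strokes at 20 N grip, then a sixth that I kept holding. On the sixth, the fingers stalled before full squeeze at 0.45 opening, so the load was being limited by grip force.
- **Jaw force:** image shifts put the bar at about 42 mm. That is roughly 26 N on the pad, matching the 27 N you gave for a 20 N squeeze.

**Last checks:**
- **Joint:** the closed joint rests on noisy network readings, with `strip_edge` against `panel_edge` between −5 and +1.5 mm in y across the three cameras. The two clearest views (wrist and top) agreed within 1.5 mm.
- **Strip shift:** between the fifth and sixth strokes the strip may have moved about 1 mm further, though the camera had also shifted. So it may not have been fully home until the sixth stroke.
- **Bystanders:** the glue bottle, tape and cup read at their starting positions, within the networks' error.
- **Arm:** it was steady, with wrist force about 23 N. Of that, 12 N is sideways because the hand is about 4 mm off its commanded spot under the trigger load.
- **Not viewed:** I had used all 12 pictures, so the final state was checked by numbers only.

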